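# Shift the gearbox selector from neutral into its drive notch

### The job

Shift the small grey gearbox on the tool cart from neutral into drive: pull the black selector knob straight up against its spring until its pin is clear of the notch it stands in, turn it clockwise (seen from above) and let the spring drop the pin fully home in the next notch. The quadrant that holds that notch is set a little differently on every gearbox, so feel for the notch, and do not force the pin sideways, against the stop or down onto the plate. Let go of the knob when it has seated, and leave the other things on the cart where they lie.

Things in the scene. Friction and masses are not known exactly. Their poses are not given: they have to be found in the camera images.
- gearbox: Small grey cast gearbox, 120 x 138 x 95 mm, fixed to the cart top, round steel top 116 mm across. Origin: centre of its underside; z up; -x is its front, with a short shaft stub; the knob's axis is its z axis.
- plate (a point): Point on the knob's axis at the gearbox's round top. Round it lies a notched steel plate 8 mm high, 37 to 53 mm from the axis, with two notches. Between them it is flat (one step of 0.4 mm down, half way). Posts 26 mm high stop the pin: 30 degrees short of the neutral notch and 28 degrees past the drive notch.
- neutral_notch (a point): Floor of the neutral notch, 45 mm from the axis towards the gearbox's front. The drive notch is on the same circle, clockwise of this one seen from above, in an adjustable quadrant: anywhere from 48 to 72 degrees away, and not tracked. Notches are 11 mm wide and 8 mm deep.
- spindle (a joint): Turn of the knob in rad, 0 in the middle of the neutral notch, growing clockwise seen from above; the drive notch is at 0.84 to 1.26. Play in a notch is +-0.03. Light friction.
- knob (a joint): Lift of the knob in m along its axis: about 0 (down to -0.0015) with the pin fully home in a notch, about 0.007 with the pin resting on the plate, at most 0.016. A spring pushes it down (about 7 N at 0, 10 N at the top, weight included), damped: free of the fingers, it drops within 0.3 s. To leave a notch it must be lifted about 0.009 or more.
- knob_grip (a point): Point on the knob's axis, 12 mm below the top of its grip, 50 mm above point plate when the pin is home; rises and turns with the knob. The grip is an upright black bar 56 mm long (along this x axis), 14 mm thick, 39 mm high; pinch it across its thickness from above, keeping the fingertips off the round hub 25 mm below this point. Under it the pin's arm runs along -x.
- pin: Steel selector pin, 8 mm across with a round lower end, under the end of the knob's arm, 45 mm from the knob's axis. Its origin is its lowest point.
- wrench_1: Small combination wrench, 162 x 30 x 7 mm, lying on the cart. Leave alone.
- spark_plug_0: Spark plug, 78 mm long, lying in front of the gearbox. Leave alone.
- hex_key: Black hex key, 95 x 35 x 6 mm, lying to the right of the gearbox. Leave alone.

How it is judged:
On the way, in this order (a step that is already met when the one before it is completed fails the run):
1. the knob is pulled up clear of the neutral notch (value of joint knob above 0.0075 m and value of joint spindle below 0.25 rad), for 0.05 s.
2. the knob is turned clockwise with its pin out of the notches (value of joint knob above 0.005 m and value of joint spindle above 0.45 rad), for 0.05 s.
At the end, for the whole second after the job is handed in: The pin stands fully home in the drive notch: the knob's lift is under 1.5 mm with the knob turned 0.75 to 1.36 rad clockwise from neutral (value of joint knob below 0.0015 m and value of joint spindle between 0.75 and 1.36 rad); the robot touches nothing.
It fails at once if the selector pin is pushed with more than 25 N against the plate, a notch wall, a stop or the top (contact force between pin and anything else above 25 N).
It fails at once if the wrench, the spark plug or the hex key is shifted by more than 20 mm (distance of any of wrench_1, spark_plug_0, hex_key from where it was at the start of the episode above 0.02 m).
It also fails if it takes over 67 s, if anything falls off the work surface, if the arm or the gripper's body presses on something with over 40 N, if the wrist force passes 120 N, or if a joint passes its speed limit or range.

### The arm

A 6-joint arm with a two-finger parallel gripper is mounted at the origin on a cart in front of the work surface, level with it; the furniture and walls round the work are solid. World frame = base frame: x ahead of the robot, y to its left, z up, the work surface at z = 0. Lengths are in m, angles in rad, forces in N, time in s.
With the tool pointing down it reaches from about 0.35 to 0.8 m from the base axis. Payload 7.3 kg.
Tool frame: the origin (TCP) lies at the very end of the fingers, on their centre line; the grasp point (between the pads) lies 19 mm behind it (r.grip_point_offset is the distance from the TCP to the grasp point, in m); z points along the fingers, y is the line along which they close (so a half turn about z gives the same grasp; the last joint's range is limited). The gripper opens to 85 mm and grips with 20 to 120 N. Pads are 22 mm wide; open, the fingers measure 114 mm over their backs; the gripper's body (76 mm by 85 mm) begins 54 mm behind the grasp point. The pads swing forward as they close: fully open they stand 13 mm farther back than shut.
Start: joints at [-1.431, 0.342, 1.524, -0, 1.275, -0.146], TCP at [0.148, -0.504, 0.231] pointing down, gripper open.
Joint ranges: [-2.53, 2.53], [-0.77, 2.02], [0.04, 2.7], [-1, 4.14], [0.28, 2.66], [-3.11, 3.11]. Speed limits (rad/s): [2.57, 2.57, 3.14, 3.14, 3.14, 3.14].

### API

Orientations are given as [roll, pitch, yaw] about the fixed x, y, z axes, in that order (R = Rz(yaw) Ry(pitch) Rx(roll)).
In Python, from plant import r gives the robot as it stands.
- The arm moves only by the tool move_arm, never from a script. Its argument "series" is a list of rows, each an object of numbers: "tx", "ty", "tz": the shift along the tool's x, y, z in m; "wx", "wy", "wz": the turn, a rotation vector about the tool's x, y, z in rad. In form: [{"tx": .., "ty": .., "tz": .., "wx": .., "wy": .., "wz": ..}, ...]. A call has 1 to 10 rows; each row is the pose to reach, as a shift and turn from the pose commanded when the call began, along the tool's axes at that moment; what a row does not reach only later rows make up. A row lasts 1/10 s, in which the tool goes at most 50 mm and 8.59 degrees, less where a joint would pass 70% of its speed; a pose out of reach is approached as far as the arm can. A call with a gripper value outside its range is refused whole. "hand" is the finger opening in m, from 0 to 0.0854, set as the call begins (left out, the last holds). The fingers move at their own pace and stop on an object; the grip force is fixed at half the most. Time passes only in rows, so rows that repeat a pose let the fingers close. It gives the time, the measured TCP pose, the force, the opening and the grip force at its end, in the units of the state.
- r.sense(): the state, without advancing time (a new reading comes with each control period).
- r.get_image(name): name is "scene" or "top"; returns the picture (400x640x3 uint8, red, green, blue); there is no depth.
- r.get_calibration(name): a dict with "fx", "fy", "cx", "cy" (pixels), "distortion" ([k1, k2, p1, p2, k3] as OpenCV has them; the pictures are not rectified), "view" (4x4, takes a point from world to camera coordinates). Camera axes: x right, y down, z forward; pixel columns grow to the right and rows downward; lengths in m; the calibration is good to about 2 mm. A picture is of the moment at which its call begins. get_calibration takes no time and is no camera call.
- r.hand_in(): hands the job in; it is judged then, once.
The state is a dict: "time_s": time; "joint_positions": joint angles; "joint_velocities": joint speeds; "joint_torque": joint torques, N m; "eef_pos": TCP position; "tcp_rot": TCP orientation; "wrist_force": force on the tool from outside, world axes, zero at the start; "torque": the same for the moment, N m; "gripper_width": finger opening in m; "finger_force": force on a finger pad.
Only numpy, scipy, OpenCV 4.12 (cv2) and the standard library are available. Lean on these libraries where they do the work, as an engineer would, in place of code of your own. Each camera call takes 0.05 s, during which the arm holds its last target. There are 200 camera calls.

## Working session

There is one attempt and no reset: what is moved stays moved. The work goes in short steps, Python scripts to look and compute and a tool call to move; the robot and the scene stay as the last step left them, time stands still between calls to the robot, and variables do not carry over. Pictures are saved under pics/ and viewed, at most 10 in all, crops included, and the job is handed in when it is done.

Besides the shell and the picture viewer there is one more tool, called as name([rows], argument=value, ...), one row to a line, values as JSON. move_arm: Moves the arm, as the interface text tells. Its arguments: {"type":"object","properties":{"series":{"type":"array"},"hand":{"type":"number"}},"required":["series"]}

```bash
mkdir -p pics; python3 - <<'E'
from plant import r
import cv2,json
for n in("scene","top"):
    cv2.imwrite(f"pics/{n}0.png",r.get_image(n)[:,:,::-1]); c=r.get_calibration(n); print(n,c)
print(r.sense())
E
```

```text
scene {'fx': 450.8425185922228, 'fy': 450.8425185922228, 'cx': 315.3153563494623, 'cy': 204.9519492085696, 'distortion': array([0.01492448, 0.        , 0.        , 0.        , 0.        ]), 'view': array([[-0.94436694, -0.32889136, -0.00124369,  0.51684661],
       [-0.29072193,  0.83652486, -0.4644426 ,  0.14995405],
       [ 0.15379153, -0.43824267, -0.88560235,  1.05310806],
       [ 0.        ,  0.        ,  0.        ,  1.        ]])}
top {'fx': 490.8742782672718, 'fy': 490.8742782672718, 'cx': 321.10415917025836, 'cy': 196.22614816760867, 'distortion': array([-0.03131973,  0.        ,  0.        ,  0.        ,  0.        ]), 'view': array([[ 0.02916095, -0.9994585 ,  0.01524312,  0.05216521],
       [-0.98566357, -0.03128708, -0.16579637,  0.52899966],
       [ 0.1661835 , -0.0101898 , -0.9860422 ,  0.89192958],
       [ 0.        ,  0.        ,  0.        ,  1.        ]])}
{'time_s': 0.1, 'joint_positions': array([-1.43099237e+00,  3.42676989e-01,  1.52489714e+00, -3.76547855e-05,
        1.27537660e+00, -1.45982723e-01]), 'joint_velocities': array([-8.50570412e-05, -2.11529230e-04, -3.05208560e-03, -2.71716374e-03,
        2.76059433e-04, -9.98015748e-04]), 'joint_torque': array([ 9.59338722e-04, -4.34448123e+01, -2.46492201e+01, -1.53302185e-04,
        4.62869517e-03, -2.05418104e-06]), 'eef_pos': array([ 0.14797517, -0.50336008,  0.23069152]), 'tcp_rot': array([-3.14024378e+00, -1.61927285e-04,  2.85797554e-01]), 'wrist_force': array([-0.18291277,  0.70274727,  0.52665227]), 'torque': array([ 0.00691774, -0.03674461, -0.02268962]), 'finger_force': 0.0, 'gripper_width': 0.08504299640603472}
```

View pics/scene0.png

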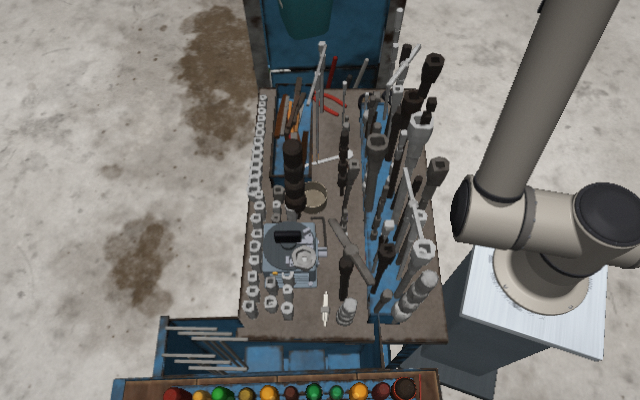

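View pics/top0.png

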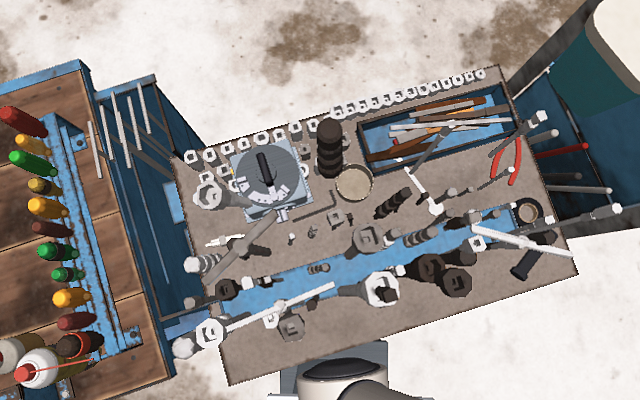

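The scene view shows the gearbox at about (290,250) with its black knob at (288,237). In the top view the gearbox is at (268,182), the grip bar runs from about (262,155) to (270,185), and tall sockets stand nearby at (330,150) and (210,190). I'll zoom in on both.

```bash
python3 - <<'E'
import cv2,numpy as np
a=cv2.imread("pics/top0.png")[130:230,190:350];b=cv2.imread("pics/scene0.png")[200:300,220:380]
f=lambda i:cv2.resize(i,None,fx=5,fy=5,interpolation=cv2.INTER_CUBIC)[:, :]
cv2.imwrite("pics/t1.png",f(a));cv2.imwrite("pics/s1.png",f(b))
E
```

```text
(no output)
```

View pics/t1.png

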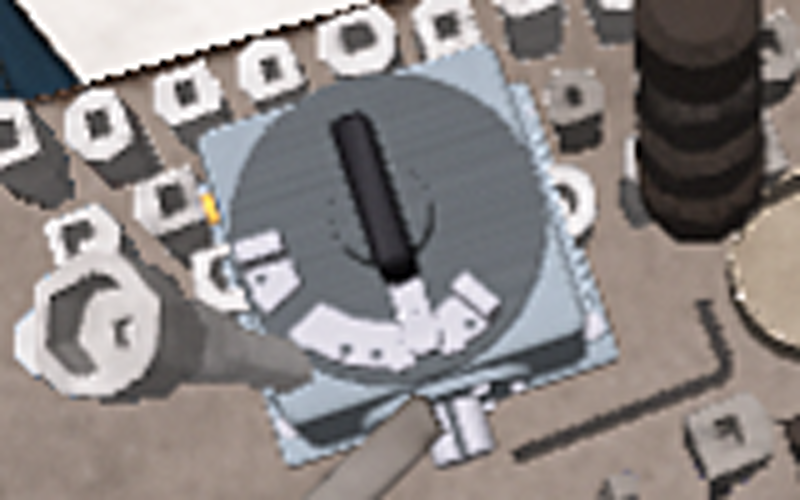

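View pics/s1.png

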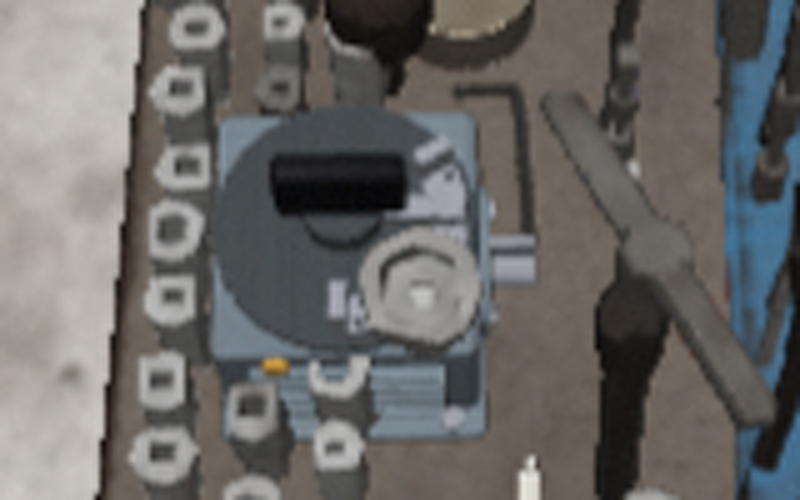

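Top crop: the disc is centred near (389,229), which is (267.6,175.4) in the full picture. The bar runs (350,115)–(402,280) with the arm going to (425,340), and the drive gap is near (298,300). Scene crop: the disc is centred near (345,230), and a tall socket at (420,290) stands in front-left of the gearbox. Next I'll triangulate these.

```bash
cat >h.py <<'E'
import cv2,numpy as np
from plant import r
def ray(n,p):
    c=r.get_calibration(n);K=np.array([[c['fx'],0,c['cx']],[0,c['fy'],c['cy']],[0,0,1]])
    u=cv2.undistortPoints(np.array([[p]],float),K,np.array(c['distortion']))[0,0];V=c['view'];R=V[:3,:3]
    d=R.T@[u[0],u[1],1];return -R.T@V[:3,3],d/np.linalg.norm(d)
def tri(pt,ps):
    a,d=ray('top',pt);b,e=ray('scene',ps)
    s=np.linalg.lstsq(np.c_[d,-e],b-a,rcond=None)[0];p,q=a+s[0]*d,b+s[1]*e
    return ((p+q)/2).round(4),np.linalg.norm(p-q).round(4)
def onz(n,p,z):
    a,d=ray(n,p);return (a+d*(z-a[2])/d[2]).round(4)
tc=lambda x,y:(190+x/5-.4,130+y/5-.4)
sc=lambda x,y:(220+x/5-.4,200+y/5-.4)
E
python3 - <<'E'
from h import *
T=cv2.imread("pics/top0.png");S=cv2.imread("pics/scene0.png")
def dark(I,x0,x1,y0,y1,th=55):
    m=np.zeros(I.shape[:2],np.uint8);m[y0:y1,x0:x1]=(I[y0:y1,x0:x1].max(2)<th)*255
    n,l,s,c=cv2.connectedComponentsWithStats(m);k=1+s[1:,4].argmax();pts=np.argwhere(l==k)[:,::-1].astype(np.float32)
    return c[k],s[k],cv2.minAreaRect(pts)
bt=dark(T,250,285,145,195);bs=dark(S,270,308,225,250);print(bt,bs)
print('bar',tri(bt[0],bs[0]))
print('disc',tri(tc(389,229),sc(345,230)))
for z in(.09,.095): print(onz('top',tc(389,229),z),onz('scene',sc(345,230),z))
print('socket front',tri(tc(88,328),sc(420,290)))
print('black tall top', ray('top',(330,125))[0],ray('scene',(292,148))[0], tri((330,126),(292,147)))
print('bar ends z.157', onz('top',tc(350,117),.157),onz('top',tc(402,272),.157))
for n,p in(('pin/arm',tc(425,340)),('stub',tc(465,425)),('gap',tc(296,305)),('postD',tc(258,245)),('postN',tc(478,293))): print(n,onz('top',p,.1))
for nm,p in (('hex',(323,205)),('w',(280,215))): print(nm,onz('top',p,0))
E
```

```text
(array([264.79245283, 170.48427673]), array([256, 153,  18,  34, 159], dtype=int32), ((263.6697082519531, 169.43360900878906), (34.739402770996094, 10.405625343322754), 68.62937927246094)) (array([287.16403785, 236.40063091]), array([274, 231,  28,  13, 317], dtype=int32), ((287.5, 237.0), (12.0, 27.0), 90.0))
bar (array([0.552 , 0.1675, 0.1385]), np.float64(0.0021))
disc (array([0.5527, 0.1677, 0.0895]), np.float64(0.0042))
[0.5547 0.1676 0.09  ] [0.5504 0.1681 0.09  ]
[0.5537 0.1671 0.095 ] [0.5494 0.1699 0.095 ]
socket front (array([0.4874, 0.2392, 0.2478]), np.float64(0.0032))
black tall top [0.37167053 0.0777764  0.96639127] [0.36972869 0.50606299 1.00292281] (array([0.5761, 0.0618, 0.3109]), np.float64(0.0101))
bar ends z.157 [0.5791 0.1758 0.157 ] [0.5261 0.1557 0.157 ]
pin/arm [0.5126 0.1518 0.1   ]
stub [0.4824 0.1363 0.1   ]
gap [0.5238 0.1985 0.1   ]
postD [0.5453 0.2134 0.1   ]
postN [0.5302 0.1336 0.1   ]
hex [0.517  0.0635 0.    ]
w [0.4942 0.1481 0.    ]
```

move_arm([
  {"tz":-0.04},
  {"tz":-0.08},
  {"tz":-0.12},
  {"tz":-0.16},
  {"tz":-0.2},
  {"tz":-0.24},
  {"tz":-0.25},
  {"tz":-0.25},
], hand=0.045)

```text
$.series[0]: bad value
```

move_arm([
  {"tx":0.029,"ty":-0.0265},
  {"tx":0.058,"ty":-0.053},
  {"tx":0.087,"ty":-0.0795},
  {"tx":0.116,"ty":-0.106},
  {"tx":0.145,"ty":-0.1325},
  {"tx":0.174,"ty":-0.159},
  {"tx":0.203,"ty":-0.1855},
  {"tx":0.232,"ty":-0.212},
  {"tx":0.261,"ty":-0.2385},
  {"tx":0.288,"ty":-0.2645},
])

```text
$.series[0]: bad value
```

move_arm([
  {"tx":0.029,"ty":-0.0265},
  {"tx":0.058,"ty":-0.053},
  {"tx":0.087,"ty":-0.0795},
  {"tx":0.116,"ty":-0.106},
  {"tx":0.145,"ty":-0.1325},
  {"tx":0.174,"ty":-0.159},
  {"tx":0.203,"ty":-0.1855},
  {"tx":0.232,"ty":-0.212},
  {"tx":0.261,"ty":-0.2385},
  {"tx":0.288,"ty":-0.2645},
])

```text
$.series[0]: bad value
```

move_arm([
  {"tx":0,"ty":0,"tz":-0.04,"wx":0,"wy":0,"wz":0},
  {"tx":0,"ty":0,"tz":-0.08,"wx":0,"wy":0,"wz":0},
  {"tx":0,"ty":0,"tz":-0.12,"wx":0,"wy":0,"wz":0},
  {"tx":0,"ty":0,"tz":-0.16,"wx":0,"wy":0,"wz":0},
  {"tx":0,"ty":0,"tz":-0.2,"wx":0,"wy":0,"wz":0},
  {"tx":0,"ty":0,"tz":-0.24,"wx":0,"wy":0,"wz":0},
  {"tx":0,"ty":0,"tz":-0.25,"wx":0,"wy":0,"wz":0},
  {"tx":0,"ty":0,"tz":-0.25,"wx":0,"wy":0,"wz":0},
], hand=0.045)

```text
time_s: 0.9
eef_pos: [0.1481, -0.504, 0.4828]
tcp_rot: [3.138, 0.001, 0.286]
wrist_force: [-0.3, 0.6, -0.1]
gripper_width: 0.045
finger_force: 0.0
```

move_arm([
  {"tx":0.029,"ty":-0.0265,"tz":0,"wx":0,"wy":0,"wz":0},
  {"tx":0.058,"ty":-0.053,"tz":0,"wx":0,"wy":0,"wz":0},
  {"tx":0.087,"ty":-0.0795,"tz":0,"wx":0,"wy":0,"wz":0},
  {"tx":0.116,"ty":-0.106,"tz":0,"wx":0,"wy":0,"wz":0},
  {"tx":0.145,"ty":-0.1325,"tz":0,"wx":0,"wy":0,"wz":0},
  {"tx":0.174,"ty":-0.159,"tz":0,"wx":0,"wy":0,"wz":0},
  {"tx":0.203,"ty":-0.1855,"tz":0,"wx":0,"wy":0,"wz":0},
  {"tx":0.232,"ty":-0.212,"tz":0,"wx":0,"wy":0,"wz":0},
  {"tx":0.261,"ty":-0.2385,"tz":0,"wx":0,"wy":0,"wz":0},
  {"tx":0.288,"ty":-0.2645,"tz":0,"wx":0,"wy":0,"wz":0},
])

```text
time_s: 1.9
eef_pos: [0.3501, -0.167, 0.4797]
tcp_rot: [-3.139, 0.002, 0.286]
wrist_force: [0.3, -0.4, -0.3]
gripper_width: 0.0449
finger_force: 0.0
```

move_arm([
  {"tx":0.029,"ty":-0.0265,"tz":0,"wx":0,"wy":0,"wz":0},
  {"tx":0.058,"ty":-0.053,"tz":0,"wx":0,"wy":0,"wz":0},
  {"tx":0.087,"ty":-0.0795,"tz":0,"wx":0,"wy":0,"wz":0},
  {"tx":0.116,"ty":-0.106,"tz":0,"wx":0,"wy":0,"wz":0},
  {"tx":0.145,"ty":-0.1325,"tz":0,"wx":0,"wy":0,"wz":0},
  {"tx":0.174,"ty":-0.159,"tz":0,"wx":0,"wy":0,"wz":0},
  {"tx":0.203,"ty":-0.1855,"tz":0,"wx":0,"wy":0,"wz":0},
  {"tx":0.232,"ty":-0.212,"tz":0,"wx":0,"wy":0,"wz":-0.03},
  {"tx":0.261,"ty":-0.2385,"tz":0,"wx":0,"wy":0,"wz":-0.076},
  {"tx":0.288,"ty":-0.2645,"tz":0,"wx":0,"wy":0,"wz":-0.076},
])

```text
time_s: 2.9
eef_pos: [0.552, 0.1679, 0.4792]
tcp_rot: [-3.141, 0.003, 0.363]
wrist_force: [-0.3, -0.2, 0.2]
gripper_width: 0.0448
finger_force: 0.0
```

```bash
python3 - <<'E'
from h import *
T=cv2.imread("pics/top0.png");S=cv2.imread("pics/scene0.png")
def mask(I,x0,x1,y0,y1,th):
    m=np.zeros(I.shape[:2],np.uint8);m[y0:y1,x0:x1]=(I[y0:y1,x0:x1].max(2)<th)*255
    n,l,s,c=cv2.connectedComponentsWithStats(m);return l==1+s[1:,4].argmax()
def ang(n,a,b,z):
    d=onz(n,b,z)-onz(n,a,z);return np.arctan(d[1]/d[0]).round(4)
for th in(45,60,75):
    mt=mask(T,250,285,145,195,th);ms=mask(S,270,308,225,250,th)
    rows=[y for y in range(157,182) if mt[y].any()]
    for nm,f,z in(('L',lambda y:np.where(mt[y])[0].min(),.155),('R',lambda y:np.where(mt[y])[0].max(),.155)):
        p=np.polyfit(rows,[f(y) for y in rows],1);print(th,nm,ang('top',(np.polyval(p,180),180),(np.polyval(p,158),158),z))
    cols=[x for x in range(277,300)]
    for nm,f,z in(('top',lambda x:np.where(ms[:,x])[0].min(),.155),('bot',lambda x:np.where(ms[:,x])[0].max(),.12)):
        p=np.polyfit(cols,[f(x) for x in cols],1);print(th,nm,ang('scene',(299,np.polyval(p,299)),(278,np.polyval(p,278)),z))
# gearbox top edges (crop points by eye)
print('gb side R',ang('top',tc(583,330),tc(487,45),.09),'front/back dir',ang('top',tc(203,132),tc(487,45),.09)+np.pi/2)
print('gb L',ang('top',tc(283,410),tc(203,135),.09))
print('gb scene',ang('scene',sc(475,115),sc(222,118),.09),ang('scene',sc(480,355),sc(215,358),.09))
E
```

```text
45 L 0.3494
45 R 0.3773
45 top 0.3342
45 bot 0.3751
60 L 0.3518
60 R 0.3819
60 top 0.3839
60 bot 0.3596
75 L 0.2765
75 R 0.4711
75 top 0.3363
75 bot 0.2953
gb side R 0.3549 front/back dir 0.3405963267948966
gb L 0.333
gb scene 0.3477 0.3457
```

move_arm([
  {"tx":0,"ty":0.001,"tz":0.04,"wx":0,"wy":0,"wz":0.01},
  {"tx":0,"ty":0.001,"tz":0.08,"wx":0,"wy":0,"wz":0.01},
  {"tx":0,"ty":0.001,"tz":0.12,"wx":0,"wy":0,"wz":0.01},
  {"tx":0,"ty":0.001,"tz":0.16,"wx":0,"wy":0,"wz":0.01},
  {"tx":0,"ty":0.001,"tz":0.2,"wx":0,"wy":0,"wz":0.01},
  {"tx":0,"ty":0.001,"tz":0.24,"wx":0,"wy":0,"wz":0.01},
  {"tx":0,"ty":0.001,"tz":0.27,"wx":0,"wy":0,"wz":0.01},
  {"tx":0,"ty":0.001,"tz":0.29,"wx":0,"wy":0,"wz":0.01},
  {"tx":0,"ty":0.001,"tz":0.3,"wx":0,"wy":0,"wz":0.01},
  {"tx":0,"ty":0.001,"tz":0.3,"wx":0,"wy":0,"wz":0.01},
])

```text
time_s: 3.9
eef_pos: [0.5505, 0.165, 0.1791]
tcp_rot: [-3.141, 0.004, 0.352]
wrist_force: [-0.0, -1.1, -0.6]
gripper_width: 0.0449
finger_force: 0.0
```

```bash
python3 - <<'E'
from h import *
a=cv2.resize(r.get_image('top')[110:230,190:350,::-1],None,fx=2.5,fy=2.5,interpolation=3);b=cv2.resize(r.get_image('scene')[180:300,210:370,::-1],None,fx=2.5,fy=2.5,interpolation=3)
cv2.imwrite("pics/c2.png",np.hstack([a,b]));print(r.sense())
E
```

```text
{'time_s': 4.0, 'joint_positions': array([ 1.58014864e-01,  4.76707738e-01,  1.45472081e+00, -8.95543709e-05,
        1.20958294e+00,  1.37705304e+00]), 'joint_velocities': array([ 0.00158463, -0.01644979, -0.0175236 ,  0.00141629,  0.00194954,
        0.00030591]), 'joint_torque': array([-1.49109028e-02, -4.81943285e+01, -2.30080032e+01, -1.20349036e-03,
        5.73092439e-04, -1.79080797e-05]), 'eef_pos': array([0.55209427, 0.16530974, 0.18170731]), 'tcp_rot': array([ 3.14139853e+00, -5.54162866e-04,  3.51789826e-01]), 'wrist_force': array([ 0.23944737,  0.45171316, -0.29243383]), 'torque': array([ 0.07429637, -0.0232719 , -0.03825148]), 'finger_force': 0.0, 'gripper_width': 0.04489926688298564}
```

View pics/c2.png

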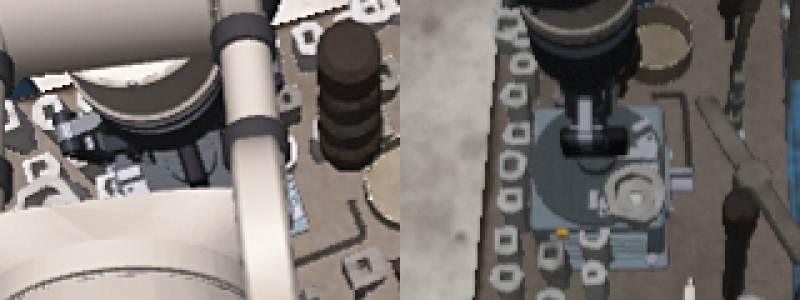

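The scene half shows the fingers straddling the grip bar (gripper about (590,110), bar about (594,142)). The top half shows the arm clear of the tall black tool at (350,90). I'll go down around the bar.

move_arm([
  {"tx":0,"ty":-0.001,"tz":0.01,"wx":0,"wy":0,"wz":0},
  {"tx":0,"ty":-0.001,"tz":0.02,"wx":0,"wy":0,"wz":0},
  {"tx":0,"ty":-0.001,"tz":0.03,"wx":0,"wy":0,"wz":0},
  {"tx":0,"ty":-0.001,"tz":0.04,"wx":0,"wy":0,"wz":0},
  {"tx":0,"ty":-0.001,"tz":0.047,"wx":0,"wy":0,"wz":0},
  {"tx":0,"ty":-0.001,"tz":0.05,"wx":0,"wy":0,"wz":0},
  {"tx":0,"ty":-0.001,"tz":0.05,"wx":0,"wy":0,"wz":0},
])

```text
time_s: 4.7
eef_pos: [0.5514, 0.1662, 0.1307]
tcp_rot: [-3.142, 0.001, 0.352]
wrist_force: [0.4, -1.1, 0.0]
gripper_width: 0.0451
finger_force: 0.0
```

move_arm([
  {"tx":0,"ty":0,"tz":0,"wx":0,"wy":0,"wz":0},
  {"tx":0,"ty":0,"tz":0,"wx":0,"wy":0,"wz":0},
], hand=0.022)

```text
time_s: 4.9
eef_pos: [0.5518, 0.1663, 0.1317]
tcp_rot: [3.141, -0.001, 0.352]
wrist_force: [0.7, 1.1, 0.2]
gripper_width: 0.022
finger_force: 0.0
```

```bash
cat >s.py <<'E'
from plant import r
s=r.sense()
for k in('time_s','eef_pos','tcp_rot','wrist_force','torque','gripper_width','finger_force'):print(k,s[k])
E
python3 s.py
```

```text
time_s 4.9
eef_pos [0.5518352  0.16625254 0.13172742]
tcp_rot [ 3.14129797e+00 -8.87790181e-04  3.51819286e-01]
wrist_force [0.72314971 1.13852555 0.15342534]
torque [-0.03499764  0.0311491  -0.03611063]
gripper_width 0.021966983180671088
finger_force 0.0
```

move_arm([
  {"tx":0,"ty":0,"tz":0,"wx":0,"wy":0,"wz":0},
  {"tx":0,"ty":0,"tz":0,"wx":0,"wy":0,"wz":0},
], hand=0.0155)

```text
time_s: 5.1
eef_pos: [0.5517, 0.1662, 0.1316]
tcp_rot: [3.141, -0.001, 0.352]
wrist_force: [1.1, 0.2, -0.5]
gripper_width: 0.0154
finger_force: 0.0
```

```bash
python3 s.py
```

```text
time_s 5.1
eef_pos [0.55166084 0.16624276 0.131563  ]
tcp_rot [ 3.14140099e+00 -5.22809997e-04  3.51837146e-01]
wrist_force [ 1.14617606  0.23524789 -0.45190273]
torque [-0.00050703 -0.04158415  0.02828414]
gripper_width 0.01540201559186468
finger_force 0.033331060549244285
```

move_arm([
  {"tx":0,"ty":0,"tz":0,"wx":0,"wy":0,"wz":0},
  {"tx":0,"ty":0,"tz":0,"wx":0,"wy":0,"wz":0},
  {"tx":0,"ty":0,"tz":0,"wx":0,"wy":0,"wz":0},
], hand=0.005)

```text
time_s: 5.4
eef_pos: [0.5516, 0.1666, 0.1316]
tcp_rot: [-3.141, -0.001, 0.352]
wrist_force: [-1.2, 3.9, 3.4]
gripper_width: 0.0129
finger_force: 60.6
```

```bash
python3 s.py
```

```text
time_s 5.4
eef_pos [0.55160044 0.16664817 0.13160522]
tcp_rot [-3.14118682e+00 -6.64943098e-04  3.51855787e-01]
wrist_force [-1.19993463  3.94470694  3.42778435]
torque [ 0.54580094  0.27776253 -0.00643489]
gripper_width 0.012916722173766857
finger_force 60.573304295539856
```

move_arm([
  {"tx":0,"ty":0,"tz":-0.001,"wx":0,"wy":0,"wz":0},
  {"tx":0,"ty":0,"tz":-0.0025,"wx":0,"wy":0,"wz":0},
  {"tx":0,"ty":0,"tz":-0.004,"wx":0,"wy":0,"wz":0},
  {"tx":0,"ty":0,"tz":-0.0055,"wx":0,"wy":0,"wz":0},
  {"tx":0,"ty":0,"tz":-0.007,"wx":0,"wy":0,"wz":0},
  {"tx":0,"ty":0,"tz":-0.0085,"wx":0,"wy":0,"wz":0},
  {"tx":0,"ty":0,"tz":-0.01,"wx":0,"wy":0,"wz":0},
  {"tx":0,"ty":0,"tz":-0.0115,"wx":0,"wy":0,"wz":0},
  {"tx":0,"ty":0,"tz":-0.0115,"wx":0,"wy":0,"wz":0},
  {"tx":0,"ty":0,"tz":-0.0115,"wx":0,"wy":0,"wz":0},
])

```text
time_s: 6.4
eef_pos: [0.5513, 0.1665, 0.1416]
tcp_rot: [-3.141, 0.001, 0.352]
wrist_force: [2.4, 5.2, -8.9]
gripper_width: 0.0129
finger_force: 58.8
```

```bash
python3 s.py; python3 -c "
from h import *
cv2.imwrite('pics/c3.png',cv2.resize(r.get_image('scene')[190:290,220:380,::-1],None,fx=5,fy=5,interpolation=2))"
```

```text
time_s 6.4
eef_pos [0.55129541 0.16648754 0.14155749]
tcp_rot [-3.14079978e+00  1.15878641e-03  3.51664691e-01]
wrist_force [ 2.40106066  5.15717297 -8.88315669]
torque [ 1.02943734 -0.59310638  0.03524769]
gripper_width 0.012903291911352083
finger_force 58.7802118062973
```

View pics/c3.png

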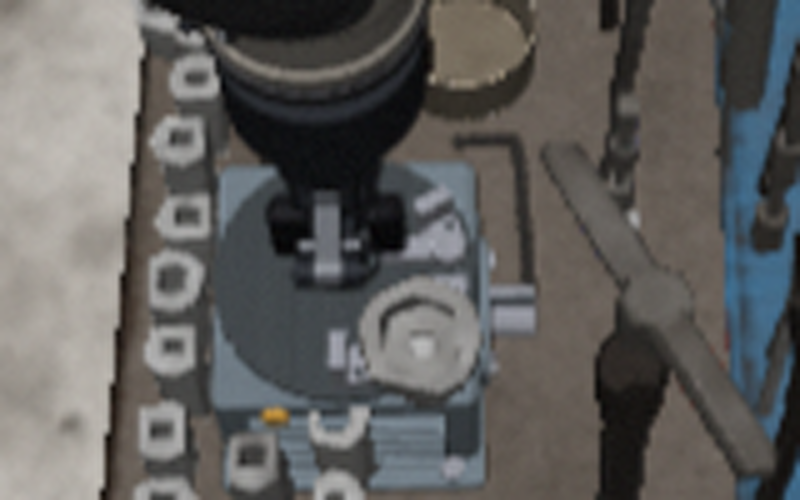

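The bar has risen with the hand (bar at about (340,225) in the crop), and the 9 N downward pull matches the spring. From the first top picture I put the drive gap at about 1.2 rad. I'll lift slightly more and turn in checked stages.

move_arm([
  {"tx":0,"ty":0,"tz":-0.001,"wx":0,"wy":0,"wz":0},
  {"tx":0,"ty":0,"tz":-0.0015,"wx":0,"wy":0,"wz":0},
  {"tx":0,"ty":0,"tz":-0.0015,"wx":0,"wy":0,"wz":0.03},
  {"tx":0,"ty":0,"tz":-0.0015,"wx":0,"wy":0,"wz":0.06},
  {"tx":0,"ty":0,"tz":-0.0015,"wx":0,"wy":0,"wz":0.09},
  {"tx":0,"ty":0,"tz":-0.0015,"wx":0,"wy":0,"wz":0.12},
])

```text
time_s: 7.05
eef_pos: [0.5512, 0.1667, 0.143]
tcp_rot: [-3.141, 0.001, 0.231]
wrist_force: [1.1, 5.9, -9.1]
gripper_width: 0.0128
finger_force: 58.8
```

```bash
python3 s.py
```

```text
time_s 7.05
eef_pos [0.55121733 0.16668504 0.14298443]
tcp_rot [-3.14061488e+00  1.32939044e-03  2.30513226e-01]
wrist_force [ 1.10889343  5.87567489 -9.14323049]
torque [ 1.16346723 -0.59156001  0.07975563]
gripper_width 0.012804325635371866
finger_force 58.770466446876526
```

move_arm([
  {"tx":0,"ty":0,"tz":0,"wx":0,"wy":0,"wz":0.06},
  {"tx":0,"ty":0,"tz":0,"wx":0,"wy":0,"wz":0.14},
  {"tx":0,"ty":0,"tz":0,"wx":0,"wy":0,"wz":0.24},
  {"tx":0,"ty":0,"tz":0,"wx":0,"wy":0,"wz":0.34},
  {"tx":0,"ty":0,"tz":0,"wx":0,"wy":0,"wz":0.44},
  {"tx":0,"ty":0,"tz":0,"wx":0,"wy":0,"wz":0.54},
  {"tx":0,"ty":0,"tz":0,"wx":0,"wy":0,"wz":0.64},
  {"tx":0,"ty":0,"tz":0,"wx":0,"wy":0,"wz":0.74},
  {"tx":0,"ty":0,"tz":0,"wx":0,"wy":0,"wz":0.82},
  {"tx":0,"ty":0,"tz":0,"wx":0,"wy":0,"wz":0.86},
])

```text
time_s: 8.05
eef_pos: [0.5514, 0.1682, 0.1432]
tcp_rot: [-3.139, 0.002, -0.631]
wrist_force: [2.5, 11.4, -8.9]
gripper_width: 0.0126
finger_force: 58.9
```

```bash
python3 s.py
```

```text
time_s 8.05
eef_pos [0.55141605 0.1682428  0.1432052 ]
tcp_rot [-3.13933736e+00  2.33333610e-03 -6.30811611e-01]
wrist_force [ 2.4902578  11.39695661 -8.94415795]
torque [ 2.16562234 -0.60193539  0.12146921]
gripper_width 0.012607266973660367
finger_force 58.920223116874695
```

move_arm([
  {"tx":-0.0003,"ty":-0.0004,"tz":0,"wx":0,"wy":0,"wz":0.06},
  {"tx":-0.0006,"ty":-0.0008,"tz":0,"wx":0,"wy":0,"wz":0.12},
  {"tx":-0.0006,"ty":-0.0008,"tz":0,"wx":0,"wy":0,"wz":0.17},
  {"tx":-0.0006,"ty":-0.0008,"tz":0,"wx":0,"wy":0,"wz":0.21},
  {"tx":-0.0006,"ty":-0.0008,"tz":0,"wx":0,"wy":0,"wz":0.21},
])

```text
time_s: 8.55
eef_pos: [0.5517, 0.1687, 0.1433]
tcp_rot: [-3.14, 0.002, -0.839]
wrist_force: [2.8, 10.6, -9.4]
gripper_width: 0.0125
finger_force: 59.0
```

move_arm([
  {"tx":0,"ty":0,"tz":0.001,"wx":0,"wy":0,"wz":0},
  {"tx":0,"ty":0,"tz":0.002,"wx":0,"wy":0,"wz":0},
  {"tx":0,"ty":0,"tz":0.003,"wx":0,"wy":0,"wz":0},
  {"tx":0,"ty":0,"tz":0.004,"wx":0,"wy":0,"wz":0},
  {"tx":0,"ty":0,"tz":0.004,"wx":0,"wy":0,"wz":0},
])

```text
time_s: 9.05
eef_pos: [0.5517, 0.1688, 0.1394]
tcp_rot: [-3.14, 0.002, -0.838]
wrist_force: [3.2, 10.0, -7.3]
gripper_width: 0.0126
finger_force: 59.2
```

```bash
python3 s.py
```

```text
time_s 9.05
eef_pos [0.55165995 0.16876627 0.13936861]
tcp_rot [-3.13993173e+00  1.77171824e-03 -8.38116001e-01]
wrist_force [ 3.17797883 10.02998475 -7.2976563 ]
torque [ 1.69834172 -0.65180535 -0.00706325]
gripper_width 0.012589225713305
finger_force 59.21012878417969
```

move_arm([
  {"tx":0,"ty":0,"tz":0.0005,"wx":0,"wy":0,"wz":0},
  {"tx":0,"ty":0,"tz":0.001,"wx":0,"wy":0,"wz":0},
  {"tx":0,"ty":0,"tz":0.001,"wx":0,"wy":0,"wz":0},
])

```text
time_s: 9.35
eef_pos: [0.5517, 0.1688, 0.1386]
tcp_rot: [-3.14, 0.002, -0.838]
wrist_force: [2.3, 10.3, -6.2]
gripper_width: 0.0128
finger_force: 59.2
```

move_arm([
  {"tx":0,"ty":0,"tz":0.0005,"wx":0,"wy":0,"wz":0},
  {"tx":0,"ty":0,"tz":0.0005,"wx":0,"wy":0,"wz":0},
])

```text
time_s: 9.55
eef_pos: [0.5517, 0.1687, 0.1383]
tcp_rot: [-3.14, 0.002, -0.838]
wrist_force: [2.2, 9.9, -5.8]
gripper_width: 0.0128
finger_force: 59.5
```

```bash
python3 s.py
```

```text
time_s 9.55
eef_pos [0.55171106 0.16870602 0.13830061]
tcp_rot [-3.13973298e+00  1.50111212e-03 -8.37990636e-01]
wrist_force [ 2.15813195  9.86768982 -5.75759482]
torque [ 1.75123359 -0.4911612   0.07173731]
gripper_width 0.0127596598809233
finger_force 59.52900230884552
```

move_arm([
  {"tx":0,"ty":0,"tz":0.0005,"wx":0,"wy":0,"wz":0},
  {"tx":0,"ty":0,"tz":0.001,"wx":0,"wy":0,"wz":0},
  {"tx":0,"ty":0,"tz":0.001,"wx":0,"wy":0,"wz":0},
])

```text
time_s: 9.85
eef_pos: [0.5517, 0.1687, 0.1377]
tcp_rot: [-3.14, 0.001, -0.838]
wrist_force: [1.7, 8.9, -3.1]
gripper_width: 0.0127
finger_force: 59.8
```

```bash
python3 s.py
```

```text
time_s 9.85
eef_pos [0.55173268 0.16867115 0.13767889]
tcp_rot [-3.13956363e+00  1.24957840e-03 -8.37748683e-01]
wrist_force [ 1.67599049  8.92105115 -3.06863738]
torque [ 1.75753606 -0.26670879  0.2632652 ]
gripper_width 0.012721405661852257
finger_force 59.76191997528076
```

move_arm([
  {"tx":0,"ty":0,"tz":-0.001,"wx":0,"wy":0,"wz":0},
  {"tx":0,"ty":0,"tz":-0.002,"wx":0,"wy":0,"wz":0},
  {"tx":0,"ty":0,"tz":-0.002,"wx":0,"wy":0,"wz":-0.03},
  {"tx":0,"ty":0,"tz":-0.002,"wx":0,"wy":0,"wz":-0.06},
  {"tx":0,"ty":0,"tz":-0.002,"wx":0,"wy":0,"wz":-0.06},
  {"tx":0,"ty":0,"tz":-0.001,"wx":0,"wy":0,"wz":-0.06},
  {"tx":0,"ty":0,"tz":0,"wx":0,"wy":0,"wz":-0.06},
  {"tx":0,"ty":0,"tz":0,"wx":0,"wy":0,"wz":-0.06},
])

```text
time_s: 10.65
eef_pos: [0.5516, 0.1687, 0.1369]
tcp_rot: [-3.14, 0.002, -0.778]
wrist_force: [2.1, 10.1, -8.4]
gripper_width: 0.0129
finger_force: 59.2
```

```bash
python3 s.py
```

```text
time_s 10.65
eef_pos [0.55158339 0.16871952 0.13690691]
tcp_rot [-3.14001841e+00  1.68375284e-03 -7.78001142e-01]
wrist_force [ 2.14880069 10.14614994 -8.35765456]
torque [ 1.72434415 -0.59644641  0.06347586]
gripper_width 0.012863562216706129
finger_force 59.15434956550598
```

move_arm([
  {"tx":0,"ty":0,"tz":0.0005,"wx":0,"wy":0,"wz":0},
  {"tx":0,"ty":0,"tz":0.001,"wx":0,"wy":0,"wz":0},
  {"tx":0,"ty":0,"tz":0.0015,"wx":0,"wy":0,"wz":0},
  {"tx":0,"ty":0,"tz":0.002,"wx":0,"wy":0,"wz":0},
  {"tx":0,"ty":0,"tz":0.002,"wx":0,"wy":0,"wz":0},
])

```text
time_s: 11.15
eef_pos: [0.5516, 0.1687, 0.135]
tcp_rot: [-3.14, 0.002, -0.778]
wrist_force: [2.7, 9.8, -7.5]
gripper_width: 0.0129
finger_force: 59.2
```

```bash
python3 s.py
```

```text
time_s 11.15
eef_pos [0.55157369 0.16874505 0.13497404]
tcp_rot [-3.14001427e+00  1.67304763e-03 -7.77991942e-01]
wrist_force [ 2.72434663  9.7638553  -7.53305855]
torque [ 1.73693823 -0.56302039  0.04837238]
gripper_width 0.012882363432436695
finger_force 59.22738254070282
```

The pin is about 4 mm into the notch with no side contact. I'll let go so the spring seats it.

move_arm([
  {"tx":0,"ty":0,"tz":0,"wx":0,"wy":0,"wz":0},
  {"tx":0,"ty":0,"tz":0,"wx":0,"wy":0,"wz":0},
  {"tx":0,"ty":0,"tz":0,"wx":0,"wy":0,"wz":0},
  {"tx":0,"ty":0,"tz":0,"wx":0,"wy":0,"wz":0},
  {"tx":0,"ty":0,"tz":0,"wx":0,"wy":0,"wz":0},
], hand=0.035)

```text
time_s: 11.65
eef_pos: [0.5516, 0.1669, 0.1359]
tcp_rot: [3.142, -0.0, -0.778]
wrist_force: [-0.1, 0.2, -0.6]
gripper_width: 0.0349
finger_force: 0.0
```

move_arm([
  {"tx":0,"ty":0,"tz":-0.01,"wx":0,"wy":0,"wz":0},
  {"tx":0,"ty":0,"tz":-0.02,"wx":0,"wy":0,"wz":0},
  {"tx":0,"ty":0,"tz":-0.04,"wx":0,"wy":0,"wz":0},
  {"tx":0,"ty":0,"tz":-0.07,"wx":0,"wy":0,"wz":0},
  {"tx":0,"ty":0,"tz":-0.11,"wx":0,"wy":0,"wz":0},
  {"tx":0,"ty":0,"tz":-0.15,"wx":0,"wy":0,"wz":0},
  {"tx":0,"ty":0,"tz":-0.19,"wx":0,"wy":0,"wz":0},
  {"tx":0,"ty":0,"tz":-0.22,"wx":0,"wy":0,"wz":0},
  {"tx":0,"ty":0,"tz":-0.25,"wx":0,"wy":0,"wz":0},
  {"tx":0,"ty":0,"tz":-0.25,"wx":0,"wy":0,"wz":0},
])

```text
time_s: 12.65
eef_pos: [0.5523, 0.1674, 0.3917]
tcp_rot: [-3.134, -0.006, -0.778]
wrist_force: [0.1, 0.3, -0.2]
gripper_width: 0.0348
finger_force: 0.0
```

```bash
python3 s.py; python3 -c "
from h import *
cv2.imwrite('pics/c4.png',cv2.resize(r.get_image('scene')[200:300,220:380,::-1],None,fx=5,fy=5,interpolation=2))"
```

```text
time_s 12.65
eef_pos [0.55232901 0.16737859 0.3917156 ]
tcp_rot [-3.13358356 -0.00604981 -0.77818113]
wrist_force [ 0.10549357  0.27475042 -0.18517883]
torque [-0.01123027  0.01190494  0.01439736]
gripper_width 0.03475012962247413
finger_force 0.0
```

View pics/c4.png

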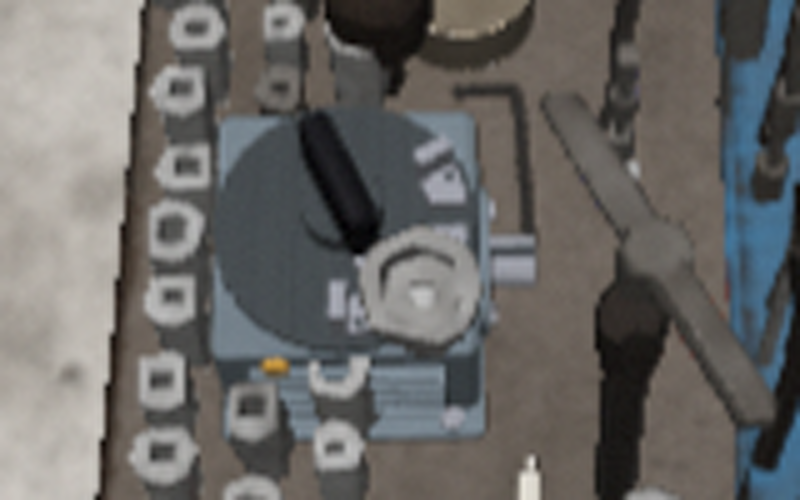

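The crop shows the bar turned about 65° clockwise, running from (312,115) to (365,240), with the hand clear and the hex key and wrench not moved. The pin itself is hidden behind the socket. I'm handing in.

```bash
python3 -c "
from plant import r
print(r.hand_in())"
```

```text
the job is handed in; nothing more can be done
None
```

I turned the selector about 1.13 rad clockwise and let go with the pin well inside the drive notch, then handed the job in; no verdict came back, and the pin was hidden in the last picture, so I couldn't see it fully home.

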